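Put the reagent containers back in their spill trays

TASK

Tidy the laboratory bench: stand each of the four containers upright in the dark grey spill tray made for it - the large jar in the large round tray, the small jar in the small round tray, the square bottle in the square tray and the oblong bottle in the oblong tray, the last two turned so that their sides run along the tray's. Set each one down gently, flat on the tray's floor, and let go of it. Leave the mortar and the rubber stopper where they stand.

Things in the scene. Friction and masses are not known exactly. Their poses are not given: they have to be found in the camera images.
- big_jar_mid (a point): Loose large round jar of amber glass with a black lid and a paper band: body 60 mm in diameter up to 56 mm high, then a lid 55 mm in diameter; 80 mm tall in all; 0.2 to 0.45 kg. It belongs in the large round tray. This point is on its vertical axis, half-way up its height; z is up.
- small_jar_mid (a point): Loose small round jar of amber glass with a black lid and a paper band: body 38 mm in diameter up to 40 mm high, then a lid 35 mm in diameter; 58 mm tall in all; 0.07 to 0.15 kg. It belongs in the small round tray. This point is on its vertical axis, half-way up its height; z is up.
- square_bottle_mid (a point): Loose square white plastic bottle, body 48 x 48 mm and 60 mm high, with a round black cap (38 mm) in the middle of its top; 76 mm tall in all; 0.12 to 0.26 kg. x and y are square to its flat sides. It belongs in the square tray. This point is on its vertical axis, half-way up its height; z is up.
- oblong_bottle_mid (a point): Loose oblong white plastic bottle, body 78 mm along its x, 40 mm along its y and 56 mm high, with a round black cap (32 mm) towards one end of its top (18 mm to +x); 70 mm tall in all; 0.12 to 0.26 kg. It belongs in the oblong tray, either way round. This point is in the middle of its footprint, half-way up its height; z is up.
- big_round_tray: Large round shallow dark grey spill tray fixed to the bench: floor 3 mm thick, 3 mm walls, rim 14 mm above the bench; 80 mm inside diameter, 86 mm outside. Origin: centre of the underside, on the bench; z up.
- small_round_tray: Small round shallow dark grey spill tray fixed to the bench: floor 3 mm thick, 3 mm walls, rim 14 mm above the bench; 56 mm inside diameter, 62 mm outside. Origin: centre of the underside, on the bench; z up.
- square_tray: Square shallow dark grey spill tray fixed to the bench: floor 3 mm thick, 3 mm walls, rim 14 mm above the bench; 66 x 66 mm inside, 72 x 72 mm outside; x and y square to its sides. Origin: centre of the underside, on the bench; z up.
- oblong_tray: Oblong shallow dark grey spill tray fixed to the bench: floor 3 mm thick, 3 mm walls, rim 14 mm above the bench; 96 mm along x and 58 mm along y inside, 102 x 64 mm outside. Origin: centre of the underside, on the bench; z up.
- mortar: White porcelain mortar (an open bowl), 76 mm across the rim, 45 mm high, loose, among the things; it is to stay where it is. Origin: centre of its foot, on the bench.
- stopper: Small black rubber stopper, 30 mm across, 26 mm high, loose, standing wide end up among the things; it is to stay where it is. Origin: centre of its lower face, on the bench.
Mind the look-alikes: they are no part of the job. What is shaped like the part that bears oblong_bottle_mid but blue is not meant.

How it is judged:
By the outcome, as a careful person would: the job done as asked, in the order asked, and still so for the second after the job is handed in, with the robot touching nothing.
It also fails if it takes over 128 s, if anything falls off the work surface, if the arm or the gripper's body presses on something with over 40 N, if the wrist force passes 120 N, or if a joint passes its speed limit or range.

ROBOT

A 6-joint arm with a two-finger parallel gripper is mounted at the origin on the work surface. World frame = base frame: x ahead of the robot, y to its left, z up, the work surface at z = 0. Lengths are in m, angles in rad, forces in N, time in s.
With the tool pointing down it reaches from about 0.3 to 0.775 m from the base axis. Payload 14.6 kg.
Tool frame: the origin (TCP) lies on the centre line of the jaws, within the pads' length; the fingertips stand 14 mm ahead of it and the grasp point (between the pads) lies 5 mm behind it; x points along the fingers, y is the direction in which the jaws open and shut, and the axes are right-handed (so a half turn about x gives the same grasp; the last joint's range is limited). The gripper opens to 94 mm and grips with 3 to 60 N. Pads are 16 mm wide; open, the fingers measure 119 mm over their backs; the gripper's body (75 mm by 177 mm) begins 78 mm behind the grasp point.
Start: joints at [1.282, 0.3, 1.521, -0, 1.321, -0.067], TCP at [0.121, 0.537, 0.219] pointing down, gripper open.
Joint ranges: [-3.03, 3.03], [-0.79, 2.21], [0.23, 2.52], [-1.04, 4.18], [0, 3.07], [-2.55, 2.55]. Speed limits (rad/s): [2.22, 2.22, 2.57, 3.14, 3.14, 3.14].

INTERFACE

Orientations are given as [roll, pitch, yaw] about the fixed x, y, z axes, in that order (R = Rz(yaw) Ry(pitch) Rx(roll)).
In Python, from station import * gives the robot as it stands. The module is installed in compiled form; this text tells all that it offers.
- The arm moves only by the shell command python3 -m handwheel 'ROWS' [FORCE]. ROWS is JSON, a list of rows, each a list of 3 entries, a list of its own where there are three numbers: the shift along the tool's x, y, z in mm, then the turn about the tool's x in rad, then the gripper command: -1 is fully open, 1 is shut, values between are in proportion. In form: [[[dx, dy, dz], spin, gripper], ...]. A call has exactly 5 rows; each row is the pose to reach, as a shift and turn from the pose measured when the call began, along the tool's axes at that moment; what a row does not reach only later rows make up. A row lasts 1/10 s, in which the tool goes at most 50 mm and 8.59 degrees, less where a joint would pass 70% of its speed; a pose out of reach is approached as far as the arm can. A call with a gripper value outside its range is refused whole. The fingers move at their own pace and stop on an object; FORCE is the grip in N (left out, the last holds). Time passes only in rows, so rows that repeat a pose let the fingers close, or fill a call up. It gives the time, the measured TCP pose, the force and the opening at its end, in the units of the state.
- get_obs(): the state, without advancing time (a new reading comes with each control period).
- camera(name): name is "scene" or "top"; returns (picture, depth): 400x640x3 uint8, blue, green, red; 400x640 float32, m along the optical axis (not along the pixel's ray), 0 where there is no reading.
- camera_info(name): a dict with "fx", "fy", "cx", "cy" (pixels), "extrinsics" (4x4, takes a point from camera to world coordinates). Camera axes: x right, y down, z forward; pixel columns grow to the right and rows downward; lengths in m; the calibration is good to about 2 mm. A picture is of the moment at which its call begins. camera_info takes no time and is no camera call.
- hand_in(): hands the job in, once; it reports no verdict.
The state is a dict: "time_s": time; "qpos": joint angles; "joint_vel": joint speeds; "tau": joint torques, N m; "ee_pos": TCP position; "eef_rot": TCP orientation; "force": force on the tool from outside, world axes, zero at the start; "moment": the same for the moment, N m; "grip_width": finger opening in m.
Only numpy, scipy, OpenCV 4.12 (cv2) and the standard library are available. Lean on these libraries where they do the work, as an engineer would, in place of code of your own. Each camera call takes 0.05 s, during which the arm holds its last target. There are 200 camera calls.

## Working session

There is one attempt and no reset: what is moved stays moved. The work goes in short steps, Python scripts to look and compute and a shell command to move; the robot and the scene stay as the last step left them, time stands still between calls to the robot, and variables do not carry over. Pictures are saved under pics/ and viewed, about 12 in all and at most 16, crops included, and the job is handed in when it is done.

```bash
mkdir -p pics
python3 - <<'E'
from station import *
import cv2,numpy as np
for n in("top","scene"):
    p,d=camera(n);cv2.imwrite(f"pics/{n}0.png",p);np.save(f"{n}0.npy",d);i=camera_info(n);print(n,i)
o=get_obs();print({k:np.round(v,3) for k,v in o.items()})
E
```

```text
top {'fx': 501.3061217526958, 'fy': 501.3061217526958, 'cx': 313.6714570187765, 'cy': 197.40677479456312, 'extrinsics': array([[ 0.0377979 , -0.97688763,  0.21038508,  0.22681307],
       [-0.99928301, -0.03741119,  0.00581917,  0.00368995],
       [ 0.00218608, -0.21045419, -0.97760128,  1.42400811],
       [ 0.        ,  0.        ,  0.        ,  1.        ]])}
scene {'fx': 397.6458061981034, 'fy': 397.6458061981034, 'cx': 317.89001244091804, 'cy': 202.31095130593934, 'extrinsics': array([[-0.79095982,  0.41944411, -0.44547638,  1.01445292],
       [ 0.6118552 ,  0.54692935, -0.5714031 ,  0.62007015],
       [ 0.00397244, -0.72452393, -0.6892382 ,  0.81258917],
       [ 0.        ,  0.        ,  0.        ,  1.        ]])}
{'time_s': np.float64(0.1), 'qpos': array([ 1.282,  0.3  ,  1.521,  0.   ,  1.321, -0.067]), 'joint_vel': array([ 0.001,  0.   , -0.002,  0.001, -0.001,  0.002]), 'tau': array([ 2.0000e-03, -5.3264e+01, -3.5328e+01,  7.1000e-02,  2.3000e-02,
       -0.0000e+00]), 'ee_pos': array([0.121, 0.536, 0.219]), 'eef_rot': array([-1.638,  1.57 , -1.86 ]), 'force': array([-0.156, -0.15 ,  0.28 ]), 'moment': array([ 0.034,  0.037, -0.011]), 'grip_width': np.float64(0.094)}
```

View pics/top0.png

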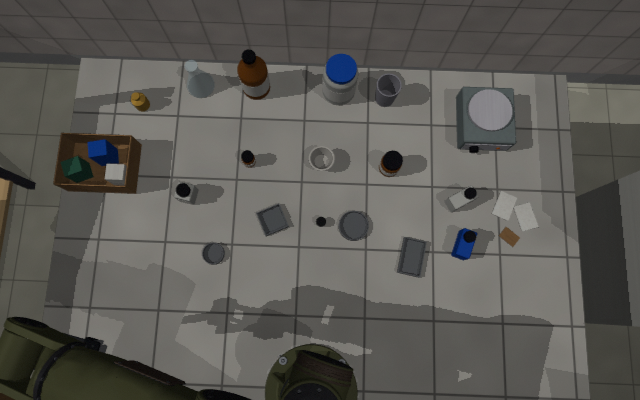

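View pics/scene0.png

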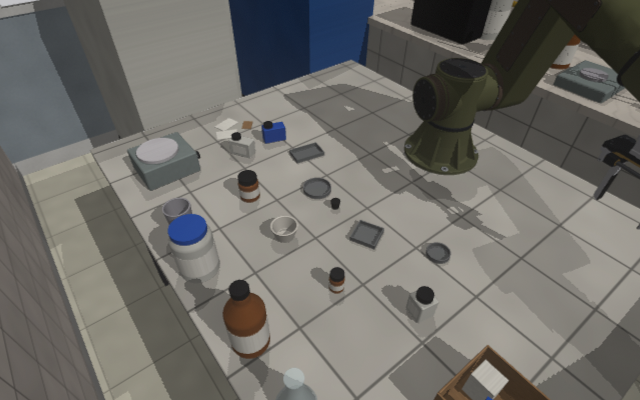

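Run:
```python
import cv2
p=cv2.imread("pics/top0.png");p=cv2.convertScaleAbs(p,alpha=1.6,beta=10)
for n,(x,y,w,h) in dict(L=(165,140,130,130),R=(335,140,160,140)).items():
    s=4.5 if n=='L' else 4.2
    s=4
    c=cv2.resize(p[y:y+h,x:x+w],None,fx=s,fy=s,interpolation=cv2.INTER_CUBIC)
    for k in range(0,w,20): cv2.putText(c,str(x+k),(k*s,10),0,.35,(0,0,255));cv2.line(c,(k*s,12),(k*s,18),(0,0,255))
    for k in range(0,h,20): cv2.putText(c,str(y+k),(0,k*s+4),0,.35,(0,0,255));cv2.line(c,(24,k*s),(30,k*s),(0,0,255))
    cv2.imwrite(f"pics/crop{n}.png",c)
```

```text
(no output)
```

View pics/cropL.png

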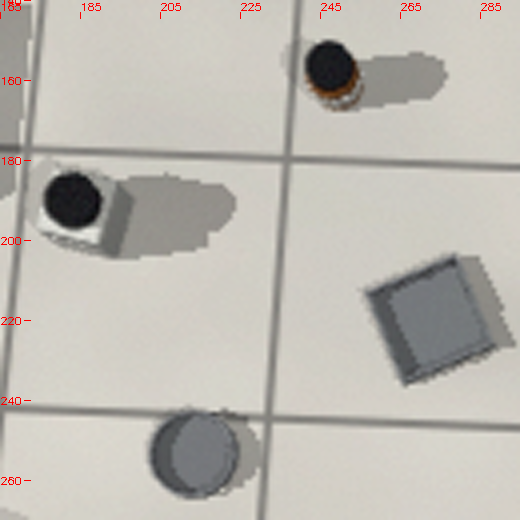

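View pics/cropR.png

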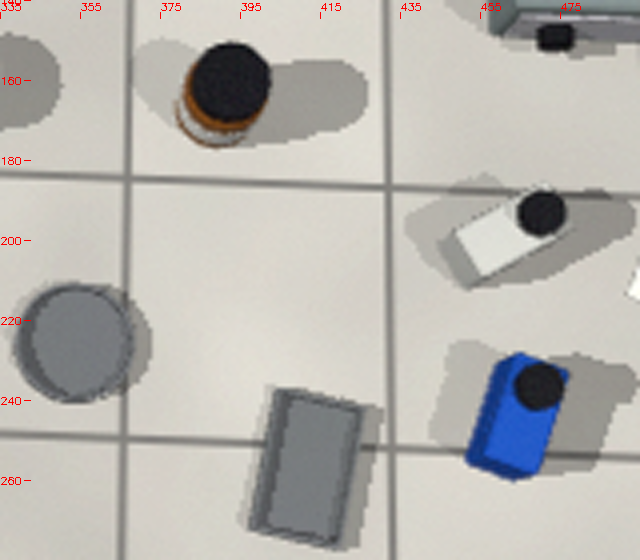

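Big jar at (392,160), small jar at (247,156), square bottle at (183,190). White oblong at (462,198) vs blue look-alike at (466,244): the white one fits, since blue is excluded. Trays: small round (213,253), square (273,220), big round (353,225), oblong (412,257).

```bash
cat > h.py <<'E'
from station import *
import numpy as np, cv2
from scipy.spatial.transform import Rotation as R
I=camera_info("top");E=I["extrinsics"]
def px(u,v,z):
    r=E[:3,:3]@[(u-I["cx"])/I["fx"],(v-I["cy"])/I["fy"],1];return (E[:3,3]+r*(z-E[2,3])/r[2])
def cloud(d):
    v,u=np.mgrid[:400,:640];c=np.stack([(u-I["cx"])/I["fx"]*d,(v-I["cy"])/I["fy"]*d,d],-1)
    return c@E[:3,:3].T+E[:3,3]
def go(x,y,z,yaw=None):
    "shift (mm, tool axes) of the TCP to x,y,z, spin to jaw-line yaw (deg, mod 180)"
    o=get_obs();M=R.from_euler("xyz",o["eef_rot"]).as_matrix()
    s=M.T@(np.array([x,y,z])-o["ee_pos"])*1000
    j=np.degrees(np.arctan2(M[1,1],M[0,1]))
    q=o["qpos"][5]
    sp=0 if yaw is None else np.radians((j-yaw+90)%180-90)  # tool x down: spin + lowers yaw
    print("pos",np.round(o["ee_pos"],4),"jaw",round(j,1),"tilt",np.round(M[:,0],3),"shift",np.round(s,1),"spin",round(sp,3),"q5",round(q,2),"w",round(o["grip_width"],4),"t",o["time_s"])
E
python3 - <<'E'
from h import *
P=cloud(np.load("top0.npy"))
for n,u,v,z in [("smalljar",247.5,156.5,.058),("bigjar",392.5,160.5,.08),("sqcap",183.3,190,.076),("obcap",470.25,193.25,.07),("srt",213.5,253.5,.014),("sqt",272.9,219.9,.014),("brt",353.25,225.5,.014),("obt",412,257.2,.014),("stopper",321,220,.026)]:
    print(n,np.round(px(u,v,z),4))
def edge(n,a,b,z):
    d=px(*b,z)-px(*a,z);print(n,"edge deg",round(np.degrees(np.arctan2(d[1],d[0])),1),np.round(np.linalg.norm(d),4))
L=lambda a:(165+a[0]/4,140+a[1]/4)
Q=lambda a:(335+a[0]/4,140+a[1]/4)
edge("sqb",L((103,243)),L((127,182)),.06);edge("sqb",L((40,220)),L((103,243)),.06)
edge("ob",Q((483,278)),Q((566,232)),.056);edge("ob",Q((455,235)),Q((483,278)),.056)
edge("sqt",L((364,291)),L((458,254)),.014);edge("sqt",L((364,291)),L((405,385)),.014)
edge("obt",Q((277,388)),Q((249,532)),.014);edge("obt",Q((365,405)),Q((341,550)),.014)
for n,u,v,lo,hi,r in [("sqb",184,193,.045,.068,22),("ob",462,200,.042,.064,26),("sqt",273,220,.008,.02,22),("obt",412,257,.008,.02,26),("brt",353,225,.008,.02,24),("srt",213,253,.008,.02,18)]:
    w=P[v-r:v+r,u-r:u+r].reshape(-1,3);w=w[(w[:,2]>lo)&(w[:,2]<hi)]
    print(n,len(w),cv2.minAreaRect((w[:,:2]*1000).astype(np.float32)), "z",np.round(np.median(w[:,2]),4))
go(*get_obs()["ee_pos"])
E
```

```text
smalljar [0.6322 0.2039 0.058 ]
bigjar [ 0.6296 -0.2039  0.08  ]
sqcap [0.524  0.3718 0.076 ]
obcap [ 0.5466 -0.4212  0.07  ]
srt [0.3585 0.2871 0.014 ]
sqt [0.4603 0.1257 0.014 ]
brt [ 0.4529 -0.1035  0.014 ]
obt [ 0.3693 -0.2701  0.014 ]
stopper [ 0.4632 -0.0111  0.026 ]
sqb edge deg -16.3 0.0459
sqb edge deg -107.9 0.0476
ob edge deg -59.2 0.0683
ob edge deg -147.7 0.0353
sqt edge deg -65.8 0.072
sqt edge deg -153.4 0.0742
obt edge deg 169.1 0.1036
obt edge deg 170.2 0.1035
sqb 158 ((525.5909423828125, 375.064453125), (50.00128173828125, 48.7800178527832), 79.50780487060547) z 0.0584
ob 305 ((538.923095703125, -405.6462707519531), (40.19163513183594, 80.27374267578125), 31.252548217773438) z 0.0548
sqt 134 ((461.1039733886719, 121.80416870117188), (114.43830871582031, 89.09791564941406), 33.14113998413086) z 0.0126
obt 177 ((383.09698486328125, -256.7370910644531), (94.03730773925781, 138.28155517578125), 79.03797912597656) z 0.0115
brt 133 ((467.1506042480469, -101.44847106933594), (114.77323913574219, 123.44712829589844), 80.73930358886719) z 0.0124
srt 96 ((366.57818603515625, 289.71441650390625), (61.27854537963867, 74.00812530517578), 83.76986694335938) z 0.0127
pos [0.1209 0.5363 0.219 ] jaw 77.3 tilt [-0.    -0.001 -1.   ] shift [0. 0. 0.] spin 0 q5 -0.07 w 0.0944 t 0.1
```

```bash
python3 -c "
from h import *
go(.5245,.373,.17,73)"
```

```text
pos [0.1209 0.5363 0.219 ] jaw 77.3 tilt [-0.    -0.001 -1.   ] shift [ 49.  -70.5 429.6] spin 0.075 q5 -0.07 w 0.0944 t 0.1
```

```bash
python3 -m handwheel '[[[5,-8,48],0.02,-1],[[10,-16,96],0.04,-1],[[20,-24,144],0.06,-1],[[25,-32,192],0.075,-1],[[28,-40,240],0.075,-1]]' 20
python3 -c "
from h import *
go(.5245,.373,.17,73)"
```

```text
time_s: 0.6
ee_pos: [0.3477, 0.4432, 0.1903]
eef_rot: [-1.814, 1.569, -2.111]
force: [-0.8, 1.5, -0.4]
grip_width: 0.0941
pos [0.3477 0.4432 0.1903] jaw 73.0 tilt [-0.001 -0.002 -1.   ] shift [ 20.2 -15.3 189.6] spin -0.001 q5 -0.43 w 0.0941 t 0.6
```

```bash
python3 -m handwheel '[[[5,-4,48],0,-1],[[10,-8,96],0,-1],[[15,-12,144],0,-1],[[20,-15,189],0,-1],[[20,-15,189],0,-1]]' 20
python3 - <<'E'
from h import *
go(.5245,.373,.035,73)
p,d=camera("scene");cv2.imwrite("pics/s1.png",cv2.resize(p[200:350,320:520],None,fx=4,fy=4))
E
```

```text
time_s: 1.1
ee_pos: [0.5276, 0.3704, 0.1683]
eef_rot: [-1.888, 1.567, -2.189]
force: [-0.9, 0.2, -1.1]
grip_width: 0.0939
pos [0.5276 0.3704 0.1683] jaw 72.7 tilt [-0.002 -0.003 -1.   ] shift [133.3   2.   -3.5] spin -0.005 q5 -0.71 w 0.0939 t 1.1
```

View pics/s1.png

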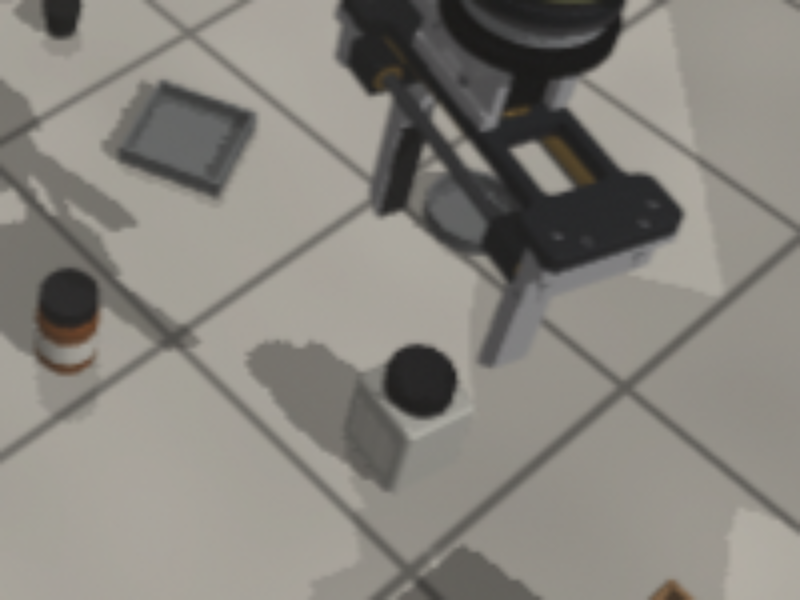

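Picture shows the open jaws (about 400,190 and 510,340 in the crop) above and lined up with the square bottle (415,420). Descend and grip.

```bash
python3 -m handwheel '[[[30,2,-3],0,-1],[[60,2,-3],0,-1],[[90,2,-3],0,-1],[[115,2,-3],0,-1],[[132,2,-3],0,-1]]' 20
python3 -m handwheel '[[[0,0,0],0,-0.2],[[0,0,0],0,0],[[0,0,0],0,0.2],[[0,0,0],0,0.5],[[0,0,0],0,1]]' 20
python3 -m handwheel '[[[0,0,0],0,1],[[0,0,0],0,1],[[0,0,0],0,1],[[0,0,0],0,1],[[0,0,0],0,1]]' 20
python3 -c "
from h import *
go(.5245,.373,.035,73)"
```

```text
time_s: 1.65
ee_pos: [0.5213, 0.3746, 0.035]
eef_rot: [-2.138, 1.565, -2.437]
force: [-0.9, 0.3, 0.5]
grip_width: 0.0941
time_s: 2.15
ee_pos: [0.5217, 0.3748, 0.0359]
eef_rot: [-2.086, 1.566, -2.385]
force: [1.0, -0.9, -0.4]
grip_width: 0.0574
time_s: 2.65
ee_pos: [0.5218, 0.3749, 0.0362]
eef_rot: [-2.071, 1.567, -2.371]
force: [-1.0, 0.2, 3.8]
grip_width: 0.049
pos [0.5218 0.3749 0.0362] jaw 72.8 tilt [-0.003 -0.003 -1.   ] shift [ 1.2 -1.   3.2] spin -0.003 q5 -0.7 w 0.049 t 2.65
```

```bash
python3 -m handwheel '[[[-10,0,0],0,1],[[-30,0,0],0,1],[[-60,0,0],0,1],[[-90,0,0],0,1],[[-110,0,0],0,1]]' 20
python3 -c "
from h import *
go(.4603,.1257,.145,25.4)"
```

```text
time_s: 3.15
ee_pos: [0.5223, 0.3754, 0.1487]
eef_rot: [-1.919, 1.568, -2.219]
force: [-0.5, -0.5, -2.9]
grip_width: 0.0497
pos [0.5223 0.3754 0.1487] jaw 72.8 tilt [-0.002 -0.002 -1.   ] shift [   4.3 -256.8   14.4] spin 0.828 q5 -0.7 w 0.0497 t 3.15
```

```bash
python3 -m handwheel '[[[0,-40,3],0.14,1],[[0,-80,6],0.28,1],[[0,-120,9],0.42,1],[[0,-160,11],0.56,1],[[0,-200,13],0.7,1]]' 20
python3 -c "
from h import *
go(.4603,.1257,.145,25.4)"
```

```text
time_s: 3.65
ee_pos: [0.475, 0.1789, 0.1495]
eef_rot: [-1.218, 1.568, -2.223]
force: [1.3, -0.5, -2.2]
grip_width: 0.0491
pos [0.475  0.1789 0.1495] jaw 32.4 tilt [-0.002 -0.002 -1.   ] shift [  4.6 -40.9  37.1] spin 0.123 q5 -0.28 w 0.0491 t 3.65
```

```bash
python3 -m handwheel '[[[0,-20,18],0.06,1],[[0,-41,35],0.123,1],[[0,-41,35],0.123,1],[[20,-41,35],0.123,1],[[40,-41,35],0.123,1]]' 20
python3 - <<'E'
from h import *
go(.4603,.1257,.0392,25.4)
p,d=camera("scene");cv2.imwrite("pics/s2.png",cv2.resize(p[170:290,300:460],None,fx=4,fy=4))
E
```

```text
time_s: 4.15
ee_pos: [0.4595, 0.1277, 0.1099]
eef_rot: [-0.384, 1.569, -1.511]
force: [0.4, -0.1, -1.8]
grip_width: 0.0492
pos [0.4595 0.1277 0.1099] jaw 25.4 tilt [ 0.    -0.002 -1.   ] shift [70.7 -0.1  2. ] spin 0.0 q5 -0.25 w 0.0492 t 4.15
```

View pics/s2.png

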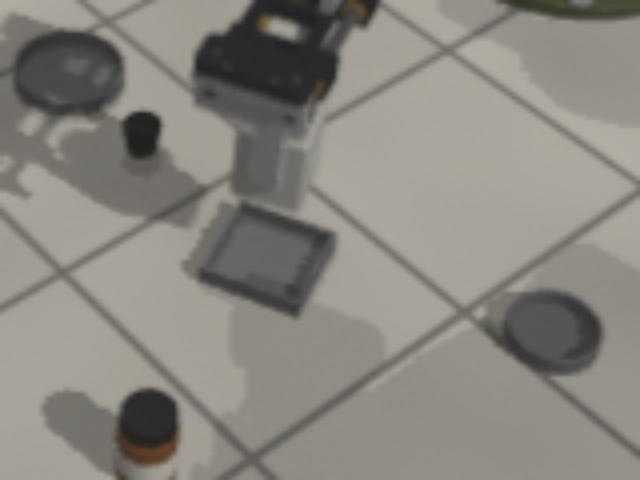

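Bottle is held over the square tray (265,255 in the crop), aligned; stopper (142,135) well clear.

```bash
python3 -m handwheel '[[[20,0,0],0,1],[[40,0,1],0,1],[[55,0,1],0,1],[[64,0,1],0,1],[[64,0,1],0,1]]' 20
python3 -c "
from h import *
go(.4603,.1257,.0392,25.4)"
python3 -m handwheel '[[[1,0,0],0,1],[[2,0,0],0,1],[[3,0,0],0,1],[[4,0,0],0,1],[[5,0,0],0,1]]' 20
python3 -c "
from h import *
go(.4603,.1257,.0392,25.4)"
```

```text
time_s: 4.7
ee_pos: [0.4577, 0.1265, 0.0421]
eef_rot: [-1.59, 1.564, -2.716]
force: [0.1, 0.0, -2.0]
grip_width: 0.0496
pos [0.4577 0.1265 0.0421] jaw 25.4 tilt [-0.006 -0.003 -1.   ] shift [2.9 2.  1.9] spin 0.001 q5 -0.25 w 0.0496 t 4.7
time_s: 5.2
ee_pos: [0.4581, 0.1265, 0.0388]
eef_rot: [-1.524, 1.565, -2.65]
force: [-9.9, -2.1, 27.3]
grip_width: 0.049
pos [0.4581 0.1265 0.0388] jaw 25.5 tilt [-0.005 -0.003 -1.   ] shift [-0.4  1.6  1.7] spin 0.001 q5 -0.25 w 0.049 t 5.2
```

```bash
python3 -m handwheel '[[[-0.5,0,0],0,1],[[-0.5,0,0],0,0.3],[[-0.5,0,0],0,0],[[-0.5,0,0],0,-0.5],[[-0.5,0,0],0,-1]]' 5
python3 -m handwheel '[[[0,0,0],0,-1],[[0,0,0],0,-1],[[-20,0,0],0,-1],[[-50,0,0],0,-1],[[-90,0,0],0,-1]]' 5
python3 -c "
from h import *
go(.6322,.2039,.15,72)"
```

```text
time_s: 5.7
ee_pos: [0.4582, 0.1266, 0.0393]
eef_rot: [-1.522, 1.565, -2.648]
force: [0.2, 0.6, 0.7]
grip_width: 0.0621
time_s: 6.2
ee_pos: [0.4579, 0.1266, 0.1293]
eef_rot: [-1.616, 1.562, -2.743]
force: [0.4, -0.1, 0.6]
grip_width: 0.0939
pos [0.4579 0.1266 0.1293] jaw 25.5 tilt [-0.008 -0.003 -1.   ] shift [-22.3 190.4   5.2] spin -0.812 q5 -0.25 w 0.0939 t 6.2
```

```bash
python3 -m handwheel '[[[-5,40,1],0,-1],[[-8,85,2],0,-1],[[-10,130,3],0,-1],[[-10,165,5],0,-1],[[-10,190,5],0,-1]]' 12
python3 - <<'E'
from h import *
go(.6322,.2039,.031,25)
p,d=camera("scene");cv2.imwrite("pics/s3.png",cv2.resize(p[170:310,260:460],None,fx=4,fy=4))
E
```

```text
time_s: 6.7
ee_pos: [0.6331, 0.2045, 0.1372]
eef_rot: [-1.619, 1.562, -2.745]
force: [-0.5, 0.6, 0.1]
grip_width: 0.0942
pos [0.6331 0.2045 0.1372] jaw 25.5 tilt [-0.008 -0.003 -1.   ] shift [106.2  -0.2   0.2] spin 0.008 q5 -0.19 w 0.0942 t 6.7
```

View pics/s3.png

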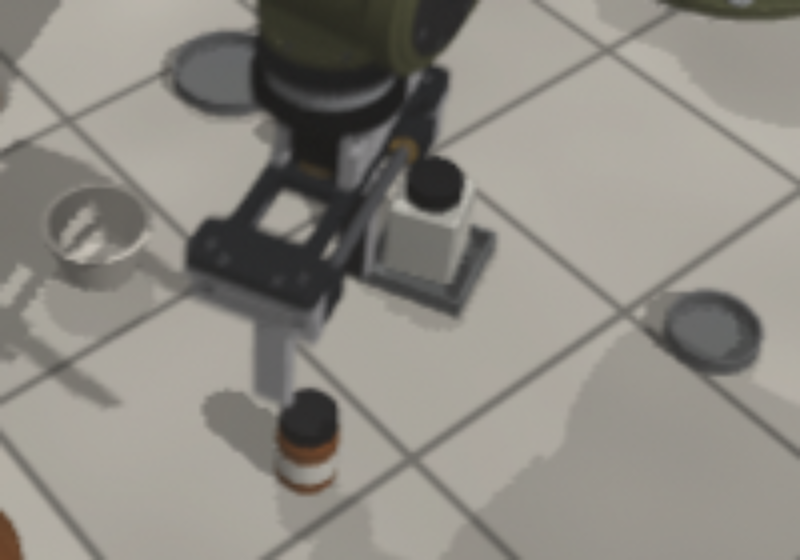

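Square bottle stands in its tray (430,225). Jaws hover over the small jar (307,440).

```bash
python3 -m handwheel '[[[30,0,0],0,-1],[[60,0,0],0,-1],[[85,0,0],0,-1],[[100,0,0],0,-1],[[106,0,0],0,-1]]' 12
python3 -m handwheel '[[[0,0,0],0,-0.2],[[0,0,0],0,0],[[0,0,0],0,0.2],[[0,0,0],0,0.5],[[0,0,0],0,1]]' 12
python3 -m handwheel '[[[0,0,0],0,1],[[0,0,0],0,1],[[0,0,0],0,1],[[0,0,0],0,1],[[0,0,0],0,1]]' 12
python3 -c "
from h import *
go(.6322,.2039,.031,25)"
python3 -m handwheel '[[[-10,0,0],0,1],[[-30,0,0],0,1],[[-60,0,0],0,1],[[-90,0,0],0,1],[[-110,0,0],0,1]]' 12
python3 -c "
from h import *
go(.3585,.2871,.141,25)"
```

```text
time_s: 7.25
ee_pos: [0.6333, 0.2049, 0.0294]
eef_rot: [-1.652, 1.561, -2.778]
force: [-0.3, 0.2, -0.0]
grip_width: 0.0939
time_s: 7.75
ee_pos: [0.6335, 0.205, 0.03]
eef_rot: [-1.64, 1.561, -2.767]
force: [0.1, -0.1, 0.0]
grip_width: 0.0575
time_s: 8.25
ee_pos: [0.6336, 0.205, 0.0301]
eef_rot: [-1.639, 1.562, -2.765]
force: [0.0, -0.0, 2.4]
grip_width: 0.0377
pos [0.6336 0.205  0.0301] jaw 25.5 tilt [-0.008 -0.003 -1.   ] shift [-0.8 -1.8  0.4] spin 0.008 q5 -0.19 w 0.0377 t 8.25
time_s: 8.75
ee_pos: [0.6349, 0.2055, 0.1431]
eef_rot: [-1.597, 1.564, -2.723]
force: [0.5, 0.2, -0.8]
grip_width: 0.0376
pos [0.6349 0.2055 0.1431] jaw 25.5 tilt [-0.006 -0.003 -1.   ] shift [   3.6 -214.4 -192.5] spin 0.008 q5 -0.19 w 0.0376 t 8.75
```

```bash
python3 -m handwheel '[[[0,-30,-27],0,1],[[0,-66,-59],0,1],[[0,-102,-91],0,1],[[0,-138,-123],0,1],[[0,-170,-152],0,1]]' 12
python3 -c "
from h import *
go(.3585,.2871,.141,25)"
```

```text
time_s: 9.25
ee_pos: [0.4139, 0.2698, 0.1448]
eef_rot: [-1.612, 1.564, -2.738]
force: [0.3, 1.0, 0.5]
grip_width: 0.0373
pos [0.4139 0.2698 0.1448] jaw 25.5 tilt [-0.006 -0.003 -1.   ] shift [  4.1 -42.5 -39.5] spin 0.008 q5 0.06 w 0.0373 t 9.25
```

```bash
python3 -m handwheel '[[[0,-25,-23],0,1],[[0,-42,-40],0,1],[[20,-42,-40],0,1],[[55,-42,-39],0,1],[[90,-42,-39],0,1]]' 12
python3 - <<'E'
from h import *
go(.3585,.2871,.0331,25)
p,d=camera("scene");cv2.imwrite("pics/s4.png",cv2.resize(p[190:290,380:500],None,fx=4,fy=4))
E
```

```text
time_s: 9.75
ee_pos: [0.3588, 0.287, 0.0551]
eef_rot: [-1.706, 1.566, -2.832]
force: [0.7, 0.7, -1.3]
grip_width: 0.0378
pos [0.3588 0.287  0.0551] jaw 25.5 tilt [-0.004 -0.001 -1.   ] shift [22.  -0.1 -0.2] spin 0.009 q5 0.15 w 0.0378 t 9.75
```

View pics/s4.png

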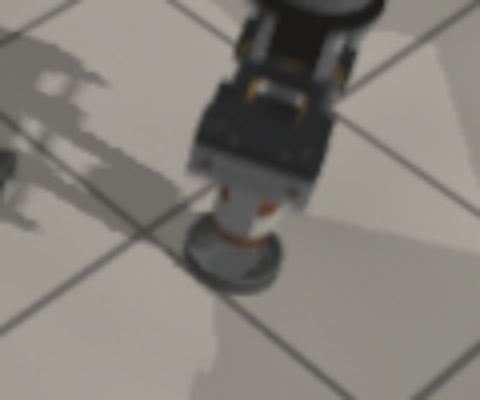

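Jar centred over the small round tray (232,260). Lower gently, release, rise.

```bash
python3 -m handwheel '[[[10,0,0],0,1],[[17,0,0],0,1],[[19.5,0,0],0,1],[[20.5,0,0],0,1],[[21.5,0,0],0,1]]' 12
python3 -m handwheel '[[[0,0,0],0,1],[[0.4,0,0],0,1],[[0.8,0,0],0,1],[[0.8,0,0],0,1],[[0.8,0,0],0,1]]' 12
python3 -c "
from h import *
go(.3585,.2871,.0331,25)"
```

```text
time_s: 10.3
ee_pos: [0.3561, 0.2852, 0.0302]
eef_rot: [-1.528, 1.558, -2.654]
force: [-9.6, -6.1, 19.4]
grip_width: 0.0377
time_s: 10.8
ee_pos: [0.3566, 0.2855, 0.0302]
eef_rot: [-1.535, 1.559, -2.661]
force: [-3.3, -2.9, 9.2]
grip_width: 0.0377
pos [0.3566 0.2855 0.0302] jaw 25.5 tilt [-0.01  -0.005 -1.   ] shift [-2.9  2.4 -0.6] spin 0.009 q5 0.15 w 0.0377 t 10.8
```

```bash
python3 -m handwheel '[[[-0.3,0,0],0,1],[[-0.3,0,0],0,0.5],[[-0.3,0,0],0,0.2],[[-0.3,0,0],0,-0.3],[[-0.3,0,0],0,-1]]' 5
python3 -m handwheel '[[[0,0,0],0,-1],[[0,0,0],0,-1],[[-20,0,0],0,-1],[[-55,0,0],0,-1],[[-95,0,0],0,-1]]' 5
python3 -c "
from h import *
go(.6296,-.2039,.15,-18)"
```

```text
time_s: 11.3
ee_pos: [0.3566, 0.2855, 0.0305]
eef_rot: [-1.537, 1.559, -2.662]
force: [0.4, -0.3, -0.3]
grip_width: 0.0499
time_s: 11.8
ee_pos: [0.357, 0.2856, 0.126]
eef_rot: [-1.519, 1.557, -2.645]
force: [0.1, 0.4, 0.1]
grip_width: 0.09
pos [0.357  0.2856 0.126 ] jaw 25.5 tilt [-0.012 -0.007 -1.   ] shift [-24.1  35.1 559.2] spin 0.759 q5 0.15 w 0.09 t 11.8
```

```bash
python3 -m handwheel '[[[-10,3,40],0,-1],[[-16,6,88],0,-1],[[-20,9,136],0,-1],[[-24,12,184],0,-1],[[-24,15,232],0,-1]]' 25
python3 -m handwheel '[[[0,3,48],0,-1],[[0,6,96],0,-1],[[0,9,144],0,-1],[[0,12,192],0,-1],[[0,15,240],0,-1]]' 25
python3 -c "
from h import *
go(.6296,-.2039,.14,25)"
```

```text
time_s: 12.3
ee_pos: [0.4715, 0.0809, 0.1507]
eef_rot: [-1.479, 1.558, -2.605]
force: [0.6, 0.8, 0.0]
grip_width: 0.0937
time_s: 12.8
ee_pos: [0.5889, -0.1312, 0.1507]
eef_rot: [-1.479, 1.558, -2.605]
force: [1.1, 1.4, 0.9]
grip_width: 0.0941
pos [ 0.5889 -0.1312  0.1507] jaw 25.5 tilt [-0.011 -0.006 -1.   ] shift [10.7  5.6 83.1] spin 0.008 q5 -0.72 w 0.0941 t 12.8
```

```bash
python3 -m handwheel '[[[3,3,42],0,-1],[[6,6,75],0,-1],[[10,6,83],0,-1],[[10,6,83],0,-1],[[10,6,83],0,-1]]' 25
python3 - <<'E'
from h import *
go(.6296,-.2039,.036,25)
p,d=camera("scene");cv2.imwrite("pics/s5.png",cv2.resize(p[110:270,200:360],None,fx=3,fy=3))
E
```

```text
time_s: 13.3
ee_pos: [0.6296, -0.2026, 0.1406]
eef_rot: [-1.536, 1.558, -2.661]
force: [-0.2, 0.8, -0.4]
grip_width: 0.094
pos [ 0.6296 -0.2026  0.1406] jaw 25.5 tilt [-0.011 -0.006 -1.   ] shift [104.6   0.8   1.1] spin 0.009 q5 -0.81 w 0.094 t 13.3
```

View pics/s5.png

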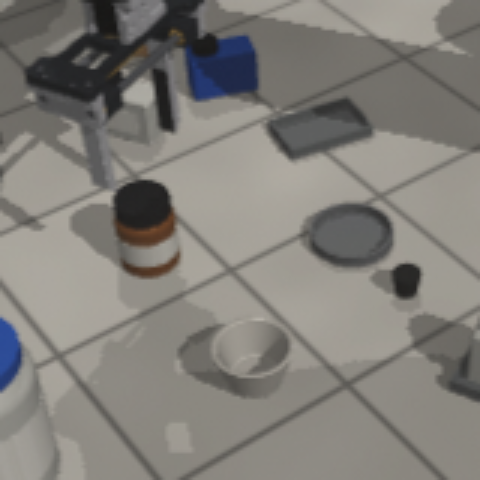

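Jaws above the big jar (145,230); mortar (252,355) clear of the fingers.

```bash
python3 -m handwheel '[[[30,1,1],0,-1],[[60,1,1],0,-1],[[85,1,1],0,-1],[[99,1,1],0,-1],[[104,1,1],0,-1]]' 30
python3 -m handwheel '[[[0,0,0],0,-0.4],[[0,0,0],0,-0.2],[[0,0,0],0,0],[[0,0,0],0,0.5],[[0,0,0],0,1]]' 30
python3 -m handwheel '[[[0,0,0],0,1],[[0,0,0],0,1],[[0,0,0],0,1],[[0,0,0],0,1],[[0,0,0],0,1]]' 30
python3 -c "
from h import *
go(.6296,-.2039,.036,25)"
python3 -m handwheel '[[[-10,0,0],0,1],[[-30,0,0],0,1],[[-60,0,0],0,1],[[-90,0,0],0,1],[[-110,0,0],0,1]]' 30
python3 -c "
from h import *
go(.4529,-.1035,.146,25)"
```

```text
time_s: 13.85
ee_pos: [0.6295, -0.2026, 0.0362]
eef_rot: [-1.576, 1.557, -2.7]
force: [-0.6, -0.6, 0.8]
grip_width: 0.0938
time_s: 14.35
ee_pos: [0.63, -0.2027, 0.037]
eef_rot: [-1.497, 1.559, -2.621]
force: [-0.1, 1.1, 3.3]
grip_width: 0.0592
time_s: 14.85
ee_pos: [0.63, -0.2027, 0.037]
eef_rot: [-1.499, 1.559, -2.623]
force: [-0.3, 0.2, 0.4]
grip_width: 0.0594
pos [ 0.63   -0.2027  0.037 ] jaw 25.6 tilt [-0.011 -0.006 -1.   ] shift [ 1.  -0.9  0.9] spin 0.01 q5 -0.8 w 0.0594 t 14.85
time_s: 15.35
ee_pos: [0.6314, -0.2022, 0.1497]
eef_rot: [-1.371, 1.56, -2.496]
force: [-0.7, 0.2, -3.8]
grip_width: 0.0591
pos [ 0.6314 -0.2022  0.1497] jaw 25.6 tilt [-0.009 -0.007 -1.   ] shift [   4.7 -118.4 -166.1] spin 0.01 q5 -0.81 w 0.0591 t 15.35
```

```bash
python3 -m handwheel '[[[0,-25,-35],0,1],[[0,-53,-74],0,1],[[0,-81,-113],0,1],[[0,-105,-148],0,1],[[0,-118,-166],0,1]]' 30
python3 -c "
from h import *
go(.4529,-.1035,.04,25)"
```

```text
time_s: 15.85
ee_pos: [0.4507, -0.102, 0.151]
eef_rot: [-1.421, 1.559, -2.545]
force: [0.2, -0.5, -4.0]
grip_width: 0.0593
pos [ 0.4507 -0.102   0.151 ] jaw 25.6 tilt [-0.01  -0.007 -1.   ] shift [111.    2.6   2.1] spin 0.011 q5 -0.74 w 0.0593 t 15.85
```

```bash
python3 -m handwheel '[[[20,2,2],0,1],[[50,3,2],0,1],[[80,3,2],0,1],[[98,3,2],0,1],[[104,3,2],0,1]]' 30
python3 -c "
from h import *
go(.4529,-.1035,.04,25)"
python3 -m handwheel '[[[1,0,0],0,1],[[2,0,0],0,1],[[3,0,0],0,1],[[3.5,0,0],0,1],[[4,0,0],0,1]]' 30
python3 -c "
from h import *
go(.4529,-.1035,.04,25)"
```

```text
time_s: 16.35
ee_pos: [0.4523, -0.103, 0.0457]
eef_rot: [-1.578, 1.557, -2.701]
force: [0.0, 0.1, -3.9]
grip_width: 0.0587
pos [ 0.4523 -0.103   0.0457] jaw 25.6 tilt [-0.012 -0.006 -1.   ] shift [5.7 0.4 0.7] spin 0.011 q5 -0.74 w 0.0587 t 16.35
time_s: 16.85
ee_pos: [0.4525, -0.1031, 0.0421]
eef_rot: [-1.538, 1.558, -2.662]
force: [-0.4, -0.1, -4.1]
grip_width: 0.059
pos [ 0.4525 -0.1031  0.0421] jaw 25.6 tilt [-0.012 -0.006 -1.   ] shift [2.1 0.2 0.5] spin 0.011 q5 -0.74 w 0.059 t 16.85
```

```bash
python3 -m handwheel '[[[0.6,0,0],0,1],[[1.2,0,0],0,1],[[1.8,0,0],0,1],[[2.3,0,0],0,1],[[2.6,0,0],0,1]]' 30
python3 -c "
from h import *
go(.4529,-.1035,.04,25)"
```

```text
time_s: 17.35
ee_pos: [0.4525, -0.1032, 0.0399]
eef_rot: [-1.53, 1.558, -2.654]
force: [-5.6, 1.8, 10.8]
grip_width: 0.0592
pos [ 0.4525 -0.1032  0.0399] jaw 25.6 tilt [-0.012 -0.006 -1.   ] shift [-0.1  0.2  0.5] spin 0.011 q5 -0.74 w 0.0592 t 17.35
```

Contact at the expected height; release and rise, then head for the oblong bottle.

```bash
python3 -m handwheel '[[[0,0,0],0,0.5],[[0,0,0],0,0.2],[[0,0,0],0,-0.2],[[0,0,0],0,-0.5],[[0,0,0],0,-1]]' 5
python3 -m handwheel '[[[0,0,0],0,-1],[[0,0,0],0,-1],[[-20,0,0],0,-1],[[-55,0,0],0,-1],[[-95,0,0],0,-1]]' 5
python3 -c "
from h import *
go(.539,-.406,.135,31)"
```

```text
time_s: 17.85
ee_pos: [0.4527, -0.1032, 0.0401]
eef_rot: [-1.502, 1.558, -2.626]
force: [0.8, 0.2, -0.3]
grip_width: 0.0721
time_s: 18.35
ee_pos: [0.4532, -0.1025, 0.1356]
eef_rot: [-1.607, 1.557, -2.731]
force: [0.5, -0.3, 0.0]
grip_width: 0.0938
pos [ 0.4532 -0.1025  0.1356] jaw 25.6 tilt [-0.013 -0.006 -1.   ] shift [  1.2 -53.8 310.8] spin -0.094 q5 -0.74 w 0.0938 t 18.35
```

```bash
python3 -m handwheel '[[[0,-8,45],-0.02,-1],[[0,-16,92],-0.04,-1],[[0,-24,140],-0.06,-1],[[0,-32,188],-0.08,-1],[[0,-40,235],-0.094,-1]]' 20
python3 -c "
from h import *
go(.539,-.406,.135,31)"
```

```text
time_s: 18.85
ee_pos: [0.5189, -0.3337, 0.1361]
eef_rot: [-1.689, 1.557, -2.718]
force: [-0.0, -0.6, 0.4]
grip_width: 0.0938
pos [ 0.5189 -0.3337  0.1361] jaw 31.0 tilt [-0.013 -0.006 -1.   ] shift [  1.2 -20.   72.3] spin 0.001 q5 -1.16 w 0.0938 t 18.85
```

```bash
python3 -m handwheel '[[[0,-12,45],0,-1],[[0,-20,72],0,-1],[[0,-20,72],0,-1],[[0,-20,72],0,-1],[[0,-20,72],0,-1]]' 20
python3 - <<'E'
from h import *
go(.539,-.406,.031,31)
p,d=camera("scene");cv2.imwrite("pics/s6.png",cv2.resize(p[90:220,190:350],None,fx=4,fy=4))
E
```

```text
time_s: 19.35
ee_pos: [0.5389, -0.4048, 0.1362]
eef_rot: [-1.716, 1.557, -2.744]
force: [-0.4, -0.3, -0.6]
grip_width: 0.0945
pos [ 0.5389 -0.4048  0.1362] jaw 31.1 tilt [-0.013 -0.005 -1.   ] shift [105.2   0.9   1.3] spin 0.001 q5 -1.23 w 0.0945 t 19.35
```

View pics/s6.png

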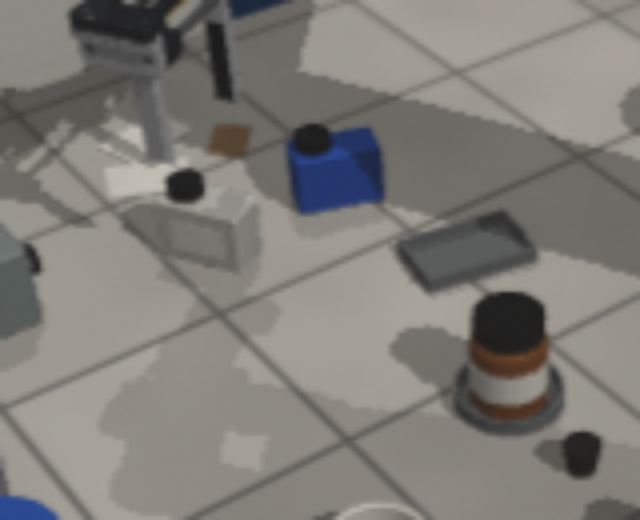

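White oblong bottle (205,225) between the fingers below, blue one (335,170) clear; big jar stands in its tray (508,370).

```bash
python3 -m handwheel '[[[30,1,1],0,-1],[[60,1,1],0,-1],[[85,1,1],0,-1],[[99,1,1],0,-1],[[104,1,1],0,-1]]' 20
python3 -m handwheel '[[[0,0,0],0,-0.2],[[0,0,0],0,0],[[0,0,0],0,0.2],[[0,0,0],0,0.5],[[0,0,0],0,1]]' 20
python3 -m handwheel '[[[0,0,0],0,1],[[0,0,0],0,1],[[0,0,0],0,1],[[0,0,0],0,1],[[0,0,0],0,1]]' 25
python3 -c "
from h import *
go(.539,-.406,.031,31)"
python3 -m handwheel '[[[-10,0,0],0,1],[[-30,0,0],0,1],[[-60,0,0],0,1],[[-90,0,0],0,1],[[-110,0,0],0,1]]' 25
python3 -c "
from h import *
go(.3693,-.2701,.141,79.6)"
```

```text
time_s: 19.9
ee_pos: [0.5388, -0.4048, 0.0315]
eef_rot: [-1.787, 1.556, -2.815]
force: [-0.7, 0.4, -0.0]
grip_width: 0.0938
time_s: 20.4
ee_pos: [0.539, -0.4049, 0.0321]
eef_rot: [-1.742, 1.556, -2.77]
force: [-0.3, -0.0, 0.6]
grip_width: 0.0573
time_s: 20.9
ee_pos: [0.539, -0.405, 0.0322]
eef_rot: [-1.73, 1.556, -2.758]
force: [0.3, -0.6, 2.0]
grip_width: 0.0397
pos [ 0.539  -0.405   0.0322] jaw 31.1 tilt [-0.013 -0.005 -1.   ] shift [ 1.2 -0.5  0.8] spin 0.002 q5 -1.23 w 0.0397 t 20.9
time_s: 21.4
ee_pos: [0.5408, -0.4046, 0.1452]
eef_rot: [-1.575, 1.557, -2.602]
force: [-0.6, -0.5, -2.2]
grip_width: 0.0398
pos [ 0.5408 -0.4046  0.1452] jaw 31.1 tilt [-0.011 -0.007 -1.   ] shift [   5.2  -77.2 -203.8] spin -0.846 q5 -1.23 w 0.0398 t 21.4
```

```bash
python3 -m handwheel '[[[0,-13,-34],-0.14,1],[[0,-26,-68],-0.28,1],[[0,-39,-102],-0.42,1],[[0,-52,-136],-0.56,1],[[0,-65,-170],-0.7,1]]' 25
python3 -c "
from h import *
go(.3693,-.2701,.141,79.6)"
```

```text
time_s: 21.9
ee_pos: [0.3961, -0.2917, 0.1465]
eef_rot: [-2.257, 1.558, -2.579]
force: [0.8, -0.6, -0.5]
grip_width: 0.0396
pos [ 0.3961 -0.2917  0.1465] jaw 71.6 tilt [-0.011 -0.007 -1.   ] shift [  5.6  12.  -32.2] spin -0.14 q5 -1.95 w 0.0396 t 21.9
```

```bash
python3 -m handwheel '[[[0,6,-16],-0.07,1],[[0,12,-32],-0.14,1],[[20,12,-32],-0.14,1],[[50,12,-32],-0.14,1],[[80,12,-32],-0.14,1]]' 25
python3 - <<'E'
from h import *
go(.3693,-.2701,.0352,79.6)
p,d=camera("scene");cv2.imwrite("pics/s7.png",cv2.resize(p[110:210,250:370],None,fx=5,fy=5))
p,d=camera("top");cv2.imwrite("pics/t7.png",cv2.resize(p[140:280,335:495],None,fx=4,fy=4))
E
```

```text
time_s: 22.4
ee_pos: [0.3689, -0.2709, 0.0667]
eef_rot: [-2.244, 1.558, -2.426]
force: [-0.2, 0.2, -2.1]
grip_width: 0.0398
pos [ 0.3689 -0.2709  0.0667] jaw 79.6 tilt [-0.01  -0.008 -1.   ] shift [31.4  1.2  0.5] spin -0.0 q5 -2.09 w 0.0398 t 22.4
```

View pics/s7.png

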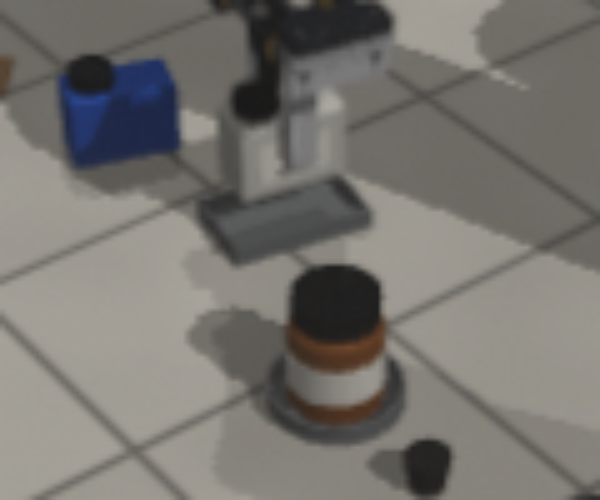

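Oblong bottle (285,150) hangs over its tray (287,215), sides parallel.

```bash
python3 -m handwheel '[[[10,1,0],0,1],[[18,1,0],0,1],[[23,1,0],0,1],[[25,1,0],0,1],[[25,1,0],0,1]]' 25
python3 -c "
from h import *
go(.3693,-.2701,.0352,79.6)"
python3 -m handwheel '[[[0.6,0,0],0,1],[[1.2,0,0],0,1],[[1.8,0,0],0,1],[[2.4,0,0],0,1],[[3,0,0],0,1]]' 25
python3 -c "
from h import *
go(.3693,-.2701,.0352,79.6)"
```

```text
time_s: 23.0
ee_pos: [0.3672, -0.2688, 0.0395]
eef_rot: [-2.711, 1.555, -2.892]
force: [0.1, 0.3, -1.9]
grip_width: 0.0398
pos [ 0.3672 -0.2688  0.0395] jaw 79.6 tilt [-0.015 -0.004 -1.   ] shift [ 4.3 -0.9  2.4] spin -0.0 q5 -2.08 w 0.0398 t 23.0
time_s: 23.5
ee_pos: [0.3671, -0.2688, 0.0365]
eef_rot: [-2.711, 1.555, -2.892]
force: [-0.3, 0.3, -1.1]
grip_width: 0.0398
pos [ 0.3671 -0.2688  0.0365] jaw 79.6 tilt [-0.015 -0.004 -1.   ] shift [ 1.3 -0.9  2.4] spin -0.0 q5 -2.08 w 0.0398 t 23.5
```

```bash
python3 -m handwheel '[[[0.4,0,1],0,1],[[0.8,0,1],0,1],[[1.2,0,1],0,1],[[1.6,0,1],0,1],[[1.8,0,1],0,1]]' 25
python3 -c "
from h import *
go(.3693,-.2701,.0352,79.6)"
```

```text
time_s: 24.0
ee_pos: [0.3682, -0.2691, 0.0352]
eef_rot: [-2.699, 1.556, -2.88]
force: [-5.4, 3.1, 12.4]
grip_width: 0.0396
pos [ 0.3682 -0.2691  0.0352] jaw 79.6 tilt [-0.015 -0.004 -1.   ] shift [ 0.  -0.8  1.3] spin -0.0 q5 -2.08 w 0.0396 t 24.0
```

```bash
python3 -m handwheel '[[[0,0,0],0,0.5],[[0,0,0],0,0.2],[[0,0,0],0,-0.2],[[0,0,0],0,-0.5],[[0,0,0],0,-1]]' 5
python3 -m handwheel '[[[0,0,0],0,-1],[[0,0,0],0,-1],[[-20,0,0],0,-1],[[-60,0,0],0,-1],[[-100,0,0],0,-1]]' 5
python3 -m handwheel '[[[-40,-10,0],0,-1],[[-80,-20,0],0,-1],[[-100,-30,0],0,-1],[[-100,-40,0],0,-1],[[-100,-50,0],0,-1]]' 5
python3 - <<'E'
from h import *
go(.3693,-.2701,.0352,79.6)
p,d=camera("scene");cv2.imwrite("pics/s8.png",cv2.resize(p[100:280,250:470],None,fx=3.6,fy=3.3))
p,d=camera("top");np.save("top8.npy",d);cv2.imwrite("pics/t8.png",cv2.resize(cv2.convertScaleAbs(p[140:290,200:440],alpha=1.6),None,fx=3.3,fy=3.3,interpolation=cv2.INTER_CUBIC))
E
```

```text
time_s: 24.5
ee_pos: [0.3682, -0.2691, 0.0352]
eef_rot: [-2.695, 1.556, -2.877]
force: [0.0, -0.2, -0.3]
grip_width: 0.0602
time_s: 25.0
ee_pos: [0.3693, -0.2684, 0.1362]
eef_rot: [-2.773, 1.555, -2.955]
force: [0.9, -0.7, 0.8]
grip_width: 0.094
time_s: 25.5
ee_pos: [0.3616, -0.3176, 0.2357]
eef_rot: [-2.799, 1.554, -2.98]
force: [-0.3, -0.3, -0.1]
grip_width: 0.0944
pos [ 0.3616 -0.3176  0.2357] jaw 79.6 tilt [-0.016 -0.003 -1.   ] shift [200.2  49.2   2.1] spin -0.0 q5 -2.18 w 0.0944 t 25.5
```

View pics/s8.png

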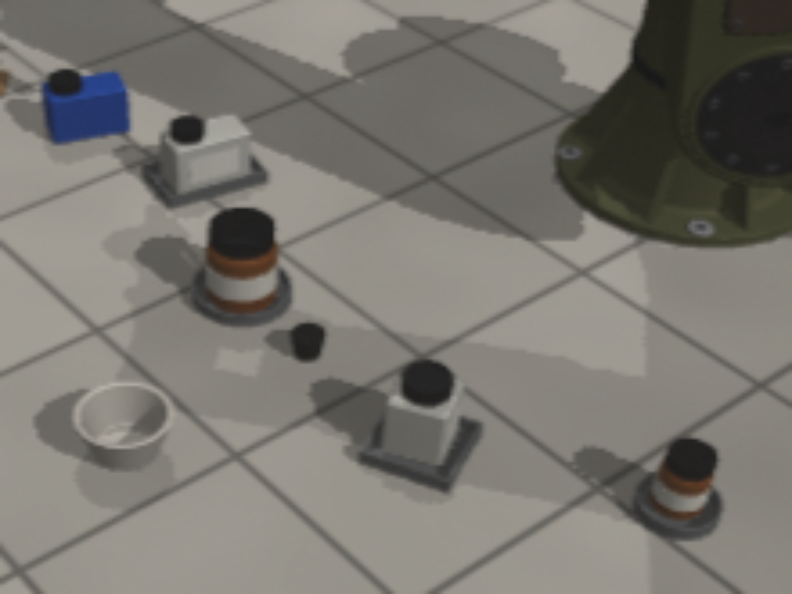

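View pics/t8.png

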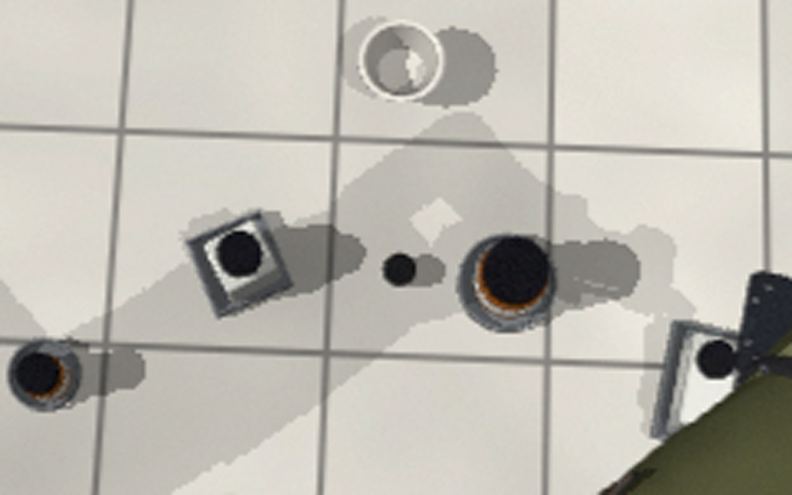

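All four stand in their trays; mortar, stopper, blue bottle untouched. A quick numeric check on heights and centring, from the depth picture.

Run:
```python
from h import *
P=cloud(np.load("top8.npy"))
for n,u,v,z in [("small",40,373,.061),("sq",239,253,.079),("big",514,271,.083),("obcap",717,358,.073)]:
    u=200+u/3.3;v=140+v/3.3
    w=P[int(v)-2:int(v)+3,int(u)-2:int(u)+3].reshape(-1,3);A=np.c_[w[:,:2]-w[:,:2].mean(0),np.ones(len(w))]
    print(n,np.round(px(u,v,z),4),"z",np.round(np.median(w[:,2]),4),"slope",np.round(np.linalg.lstsq(A,w[:,2],rcond=None)[0][:2],3))
```

```text
small [0.3552 0.2815 0.061 ] z 0.0611 slope [-1.613 -4.133]
sq [0.4584 0.1218 0.079 ] z 0.0784 slope [-0.01   0.297]
big [ 0.4514 -0.1048  0.083 ] z 0.0826 slope [-0.2    0.205]
obcap [ 0.3874 -0.273   0.073 ] z 0.0724 slope [-0.263  0.129]
```

```bash
python3 -c "
from station import *
print(hand_in())"
```

```text
the job is handed in; nothing more can be done
None
```

All four containers are standing upright in their own trays, with the gripper open and clear of everything. The job was handed in at about 26 s on the robot's clock, against the 128 s limit.

- **Seating:** In the last top view, the lid and cap heights read 61, 78, 83 and 72 mm for the small jar, square bottle, big jar and oblong bottle. That is within 1 mm of what each should read when flat on its tray's floor.
- **Alignment:** The square and oblong bottles look parallel to their trays in the last pictures. The arm partly covered the oblong tray in the top view, so its alignment rests on the scene view and the gripper angle at release.
- **Left alone:** The mortar, the stopper and the blue look-alike were not touched and look unmoved in the last pictures.
- **Set-down force:** The square bottle and small jar were set down most firmly, with readings of about 29 N and 22 N. The other two read about 12–14 N.

Two checks were less clean:
- **Small jar, centring:** Its lid measured about 6 mm off the tray's centre, although it was released only about 2.5 mm off. The lid height and the scene view both show it upright inside the rim.
- **Tilt check:** The fits were too noisy to be of use, and the small jar's gave impossible values. I relied on the heights and the pictures instead.

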